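# Open the safety-capped glaze jar

## Task

Open the glaze jar: press its blue safety cap down against the spring and, keeping it pressed, turn it anticlockwise until its white marks stand at the jar's green marks, then lift it off. Set the cap down the right way up in the middle of the white china dish. Work by feel: never load the jar with more than 30 N through the cap, let the cap go only once it stands on the floor of the dish, do not bang it down, and leave the dish and the other things on the table where they are.

Things in the scene. Friction and masses are not known exactly. Their poses are not given: they have to be found in the camera images.
- glaze_jar: White jar fixed on the table on a dark round foot of 110 mm; body 72 mm across, shoulder up to 85 mm. Origin on its axis at the table, z up. Its +x and -x directions, green marks on the shoulder, are the open directions; the locked ones (red marks) lie 60 degrees clockwise of them, seen from above.
- jar_mouth (a point): Centre of the flat mouth, 105.5 mm over the table; the neck is 34 mm across. With the cap's x axis parallel to the jar's, either way round, within 0.12 rad, the cap's tabs stand in the open gaps and it lifts straight off; about 0.13 rad farther anticlockwise is a firm stop. There the spring lifts the cap about 1.5 mm.
- cap: Loose safety cap, 70 g, of a grey inner cap (this pose) inside a ribbed blue outer shell, 53 mm across, which is gripped. Origin on the axis at the lower edge, 96 mm over the table when locked; z up; x through the two white marks. The shell's solid grip is 18 to 46 mm above the origin, a thin skirt below. The shell turns the inner cap but has up to 12 mm of vertical play on it.
- cap_tab (a point): One of the inner cap's two tabs (the other is opposite), 21 mm from its axis along +x, 2.5 mm above its lower edge. Locked, a sprung seal pushes the inner cap up with about 6 N; 3 mm down (about 11 N) the tabs leave their notches; after 4.5 mm (about 13 N) the cap rests solidly on the mouth. Press with 14 to 20 N while turning; let up within the first 30 degrees it may lock again.
- cap_roof (a point): Centre of the inner cap's closed top, hidden in the shell, 18 mm above its lower edge. The shell stands 0 to 12 mm proud of it at the start, unknown and in no pose; pressing takes the play up against about 2 N of friction, and on lifting the shell may rise up to 12 mm before the inner cap follows.
- china_dish: Loose shallow white dish, 117 mm across, 25 mm high, flat floor about 80 mm across and 6 mm above the table. Origin: centre of its underside.
- slip_jar: Small jar with a green lid, 58 mm across, 75 mm high, a bystander. Origin: centre of its underside.
- water_cup: Pale plastic cup, 71 mm across, 73 mm high, a bystander. Origin: centre of its underside.
- eraser: Eraser in a green sleeve, 19x40x12 mm, a bystander. Origin: centre of its underside.
- ring_cutter_2: Metal ring cutter, 48 mm across, 22 mm high, a bystander. Origin: centre of its underside.
Not all that is in view belongs to the job. There is more than one size of the china_dish; the one meant has the size given above.

How it is judged:
On the way, in this order (a step that is already met when the one before it is completed fails the run):
1. the cap, still down on the neck, is turned to the open place (its x axis within 0.17 rad of the jar's) (angle between the x axis of cap and the x axis of glaze_jar, either way round below 0.17 rad and z of cap in the frame of glaze_jar below 0.1 m), for 0.1 s.
2. the cap is lifted off, at least 30 mm above its locked height (z of cap in the frame of glaze_jar above 0.126 m), for 0.1 s.
3. the cap, still held by the fingers, is brought down onto the floor of the dish (within 8 mm of the floor, 20 mm of the centre): it is not dropped (contact force between the fingers and cap above 1 N and z of cap in the frame of china_dish below 0.014 m and horizontal distance between cap and china_dish below 0.02 m), for 0.05 s.
At the end, for the whole second after the job is handed in: The cap rests upright (within 0.1 rad) on the floor of the china dish, its axis within 20 mm of the dish's centre, released and still (horizontal distance between cap and china_dish below 0.02 m and z of cap in the frame of china_dish between 0.002 and 0.011 m and angle between cap's own z axis and vertical below 0.1 rad and linear speed of cap below 0.02 m/s); the robot touches nothing.
It fails at once if the cap presses, pulls or knocks on the jar with more than 30 N (contact force between cap and glaze_jar above 30 N).
It fails at once if the cap is dropped or pressed on the dish with more than 40 N (contact force between cap and china_dish above 40 N).
It fails at once if the dish is shifted by more than 30 mm (distance of china_dish from where it was at the start of the episode above 0.03 m).
It fails at once if a bystander is shifted by more than 30 mm (distance of any of slip_jar, water_cup, eraser, ring_cutter_2 from where it was at the start of the episode above 0.03 m).
It also fails if it takes over 70 s, if anything falls off the work surface, if the arm or the gripper's body presses on something with over 40 N, if the wrist force passes 120 N, or if a joint passes its speed limit or range.

## Robot

A 7-joint arm with a two-finger parallel gripper is mounted at the origin on a cart in front of the work surface, level with it; the furniture and walls round the work are solid. World frame = base frame: x ahead of the robot, y to its left, z up, the work surface at z = 0. Lengths are in m, angles in rad, forces in N, time in s.
With the tool pointing down it reaches from about 0.35 to 0.9 m from the base axis. Payload 19.9 kg.
Tool frame: the origin (TCP) lies between the finger pads; the fingertips stand 22 mm ahead of it and the grasp point (between the pads) lies 3 mm ahead of it; z points along the fingers, x is the direction in which the jaws open and shut, and the axes are right-handed (so a half turn about z gives the same grasp; the last joint's range is limited). The gripper opens to 85 mm and grips with 20 to 120 N. Pads are 22 mm wide; open, the fingers measure 114 mm over their backs; the gripper's body (76 mm by 85 mm) begins 54 mm behind the grasp point. The pads swing forward as they close: fully open they stand 13 mm farther back than shut.
Start: joints at [1.212, 0.417, -0.01, 1.614, 0.005, 1.111, -0.053], TCP at [0.195, -0.594, 0.253] pointing down, gripper open.
Joint ranges: [-2.81, 2.81], [-0.39, 2.02], [-1.27, 1.25], [0.06, 2.57], [-1.19, 4.33], [0.19, 2], [-2.82, 2.82]. Speed limits (rad/s): [1.89, 1.89, 2.39, 2.39, 3.01, 3.01, 3.01].

## Interface

Orientations are given as a unit quaternion [w, x, y, z].
In Python, from rig import bot, imaging, ticket gives the robot as it stands.
- The arm moves only by the shell command python3 -m handwheel 'ROWS' [FORCE]. ROWS is JSON, a list of rows, each an object with "hand": the opening, from 0 (shut) to 1 (fully open); "travel": the shift along the tool's x, y, z in cm, a list of three; "delta_rot": the turn, a rotation vector about the tool's x, y, z in rad, a list of three. In form: [{"hand": hand, "travel": [dx, dy, dz], "delta_rot": [ax, ay, az]}, ...]. A call has exactly 10 rows; each row is the pose to reach, as a shift and turn from the pose measured when the call began, along the tool's axes at that moment; what a row does not reach only later rows make up. A row lasts 1/8 s, in which the tool goes at most 62.5 mm and 10.7 degrees, less where a joint would pass 70% of its speed; a pose out of reach is approached as far as the arm can. A call with a gripper value outside its range is refused whole. The fingers move at their own pace and stop on an object; FORCE is the grip in N (left out, the last holds). Time passes only in rows, so rows that repeat a pose let the fingers close, or fill a call up. It gives the time, the measured TCP pose, the force and the opening at its end, in the units of the state.
- bot.get_state(): the state, without advancing time (a new reading comes with each control period).
- imaging.capture(name): name is "scene" or "top" or "wrist"; returns (picture, depth): 384x512x3 uint8, red, green, blue; 384x512 float32, m along the optical axis (not along the pixel's ray), 0 where there is no reading.
- imaging.camera_params(name): a dict with "vertical_fov" (degrees; the focal length in pixels is half the picture's height over the tangent of half this angle, whatever the lens; pixels are square), "cx", "cy" (the principal point, pixels), "R" (3x3) and "t" (3): a world point X has camera coordinates R X + t. Camera axes: x right, y down, z forward; pixel columns grow to the right and rows downward; lengths in m; the calibration is good to about 2 mm. A picture is of the moment at which its call begins: read the wrist's pose just before it. camera_params takes no time and is no camera call; for the wrist camera it gives the pose at the moment of the call.
- ticket.sign_off(): hands the job in, once; it reports no verdict.
The state is a dict: "time_s": time; "qpos": joint angles; "dq": joint speeds; "effort": joint torques, N m; "ee_pos": TCP position; "orientation": TCP orientation; "ft_force": force on the tool from outside, world axes, zero at the start; "moment": the same for the moment, N m; "finger_gap": finger opening in m.
Only numpy, scipy, OpenCV 4.12 (cv2) and the standard library are available. Lean on these libraries where they do the work, as an engineer would, in place of code of your own. Each camera call takes 0.05 s, during which the arm holds its last target.

## Working session

There is one attempt and no reset: what is moved stays moved. The work goes in short steps, Python scripts to look and compute and a shell command to move; the robot and the scene stay as the last step left them, time stands still between calls to the robot, and variables do not carry over. Pictures are saved under pics/ and viewed, and the job is handed in when it is done.

```bash
ls; mkdir -p pics; cat > h.py <<'E'
import numpy as np, cv2
from rig import bot, imaging, ticket
def cam(n):
    p=imaging.camera_params(n); f=192/np.tan(np.radians(p['vertical_fov'])/2)
    return f,p['cx'],p['cy'],np.array(p['R']),np.array(p['t'])
def ray(c,u,v):
    f,cx,cy,R,t=c
    return -R.T@t, R.T@np.array([(u-cx)/f,(v-cy)/f,1.])
def onz(c,u,v,z):
    o,d=ray(c,u,v); return o+d*(z-o[2])/d[2]
def dep(c,u,v,D):
    o,d=ray(c,u,v); return o+d*D
def proj(c,X):
    f,cx,cy,R,t=c; q=R@np.array(X)+t; return f*q[0]/q[2]+cx, f*q[1]/q[2]+cy
def save(n,im,s=1):
    cv2.imwrite('pics/'+n,cv2.cvtColor(cv2.resize(im,None,fx=s,fy=s,interpolation=cv2.INTER_CUBIC),cv2.COLOR_RGB2BGR))
E
python3 - <<'E'
from h import *
for n in ['scene','top','wrist']:
    c=cam(n); im,d=imaging.capture(n); save(n+'0.png',im,1.5); np.savez('/tmp/%s0.npz'%n,im=im,d=d)
    print(n,c[0],c[1],c[2],-c[3].T@c[4])
print(bot.get_state())
E
```

```text
pics
scene 405.0515164671765 257.2069810116579 188.0122910342559 [-0.24508422 -1.05488456  0.68004441]
top 484.4800809412729 264.5773638187359 191.2122898193528 [ 0.30334119 -0.08395884  1.62437385]
wrist 307.5714445297477 252.84323073582996 190.63662674118154 [ 0.25813952 -0.57268415  0.37322206]
{'time_s': 0.15, 'qpos': array([ 1.21147586,  0.41784317, -0.01030767,  1.61400169,  0.00471217,
        1.11069583, -0.05299971]), 'dq': array([-4.70764678e-05, -1.69556710e-03,  2.70459453e-04, -2.51410353e-03,
        1.49945779e-03,  8.77277477e-04,  1.22202396e-03]), 'effort': array([-8.00834860e-04, -8.64746833e+01,  6.78336527e-01, -4.35059595e+01,
        1.90496771e-02,  5.77692947e-03,  1.59131687e-04]), 'ee_pos': array([ 0.19523402, -0.59348191,  0.25281439]), 'orientation': array([-2.34902983e-04,  8.10096678e-01, -5.86296136e-01, -3.98263790e-04]), 'ft_force': array([-0.26327101, -0.70069147,  0.02653728]), 'moment': array([0.01486771, 0.00621371, 0.00168585]), 'finger_gap': 0.08572592597345974}
```

View pics/scene0.png

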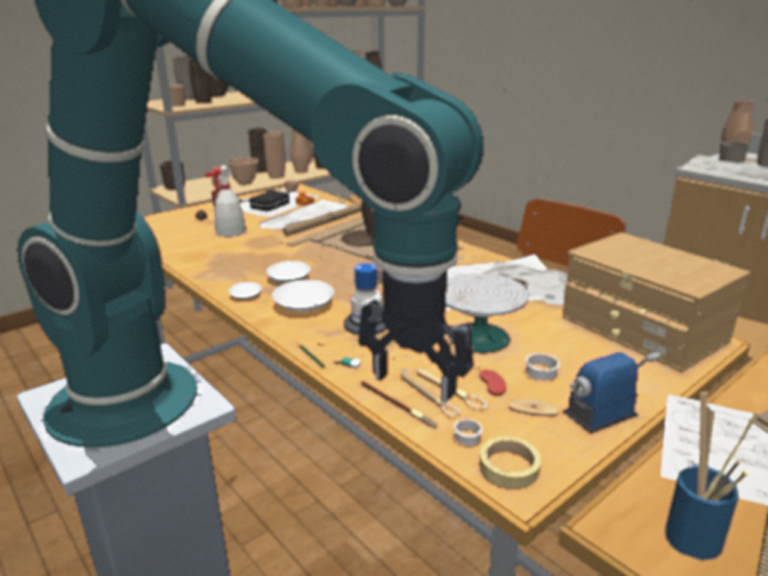

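View pics/top0.png

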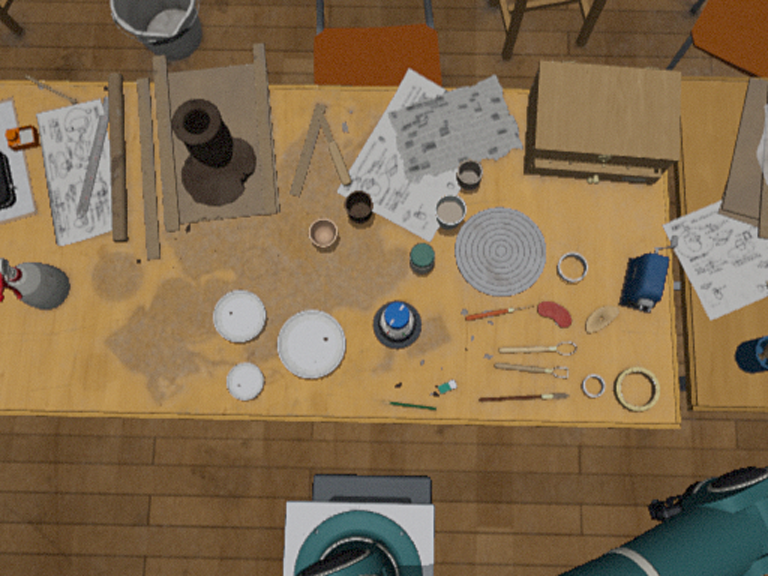

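View pics/wrist0.png

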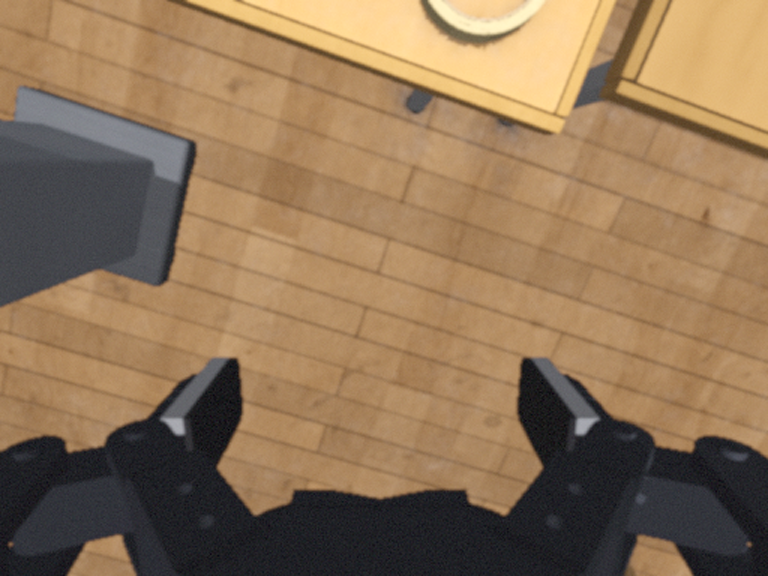

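The top view (1.5x) shows the glaze jar with the blue cap at (397,322). There are three white dishes: (240,316), about 53 px; (311,344), about 68 px; and (245,381), about 37 px. The cap could be mistaken for the blue clamp at (645,280) or the blue pot at (755,355). Next I'll measure these.

```bash
python3 - <<'E'
from h import *
z=np.load('/tmp/top0.npz'); im,d=z['im'],z['d']; c=cam('top')
save('topcrop.png',im[180:280,120:320],4)
hsv=cv2.cvtColor(im,cv2.COLOR_RGB2HSV)
m=((hsv[...,1]<45)&(hsv[...,2]>150)).astype(np.uint8)
n,l,s,ce=cv2.connectedComponentsWithStats(m)
for i in range(1,n):
    if s[i,4]>200 and s[i,1]>170:
        cn=max(cv2.findContours((l==i).astype(np.uint8),0,2)[0],key=cv2.contourArea)
        (u,v),r=cv2.minEnclosingCircle(cn); (eu,ev),ax,_=cv2.fitEllipse(cn)
        for zz in (0.025,):
            p=onz(c,eu,ev,zz); w=np.linalg.norm(onz(c,eu+1,ev,zz)-p)
            print(i,s[i],eu,ev,ax,p,'dia',np.array(ax)*w*1000)
b=((hsv[...,0]>100)&(hsv[...,0]<120)&(hsv[...,1]>150)&(hsv[...,2]>80)).astype(np.uint8)
n,l,s,ce=cv2.connectedComponentsWithStats(b)
for i in range(1,n):
    if s[i,4]>60: print('blue',s[i],ce[i],onz(c,*ce[i],0.142),d[int(ce[i][1]),int(ce[i][0])],dep(c,*ce[i],d[int(ce[i][1]),int(ce[i][0])]))
E
```

```text
201 [142 193  35  35 937] 159.05331420898438 210.2088623046875 (33.04358673095703, 34.51716613769531) [0.54938899 0.28209356 0.025     ] dia [110.60549838 115.53795278]
206 [ 185  206   45   46 1612] 207.07427978515625 228.874755859375 (43.9783821105957, 45.19161605834961) [0.4900033  0.11871738 0.025     ] dia [145.94791409 149.97418689]
216 [151 242  24  25 471] 162.86007690429688 253.62644958496094 (23.09996795654297, 24.417762756347656) [0.40548683 0.26044888 0.025     ] dia [75.96942477 80.30328848]
237 [ 189  335  100   49 1748] 237.9469757080078 372.8891296386719 (73.13213348388672, 90.22938537597656) [0.03921103 0.00206467 0.025     ] dia [229.19560298 282.77827274]
blue [431 169  14  19  85] [438.48235294 176.01176471] [ 0.6571579  -0.61420725  0.142     ] 1.5497333 [ 0.6645345  -0.62526221  0.11109451]
blue [257 202  16  17 190] [264.22105263 209.7       ] [ 0.53948151 -0.07050153  0.142     ] 1.4994937 [ 0.53939668 -0.07050636  0.14253255]
```

View pics/topcrop.png

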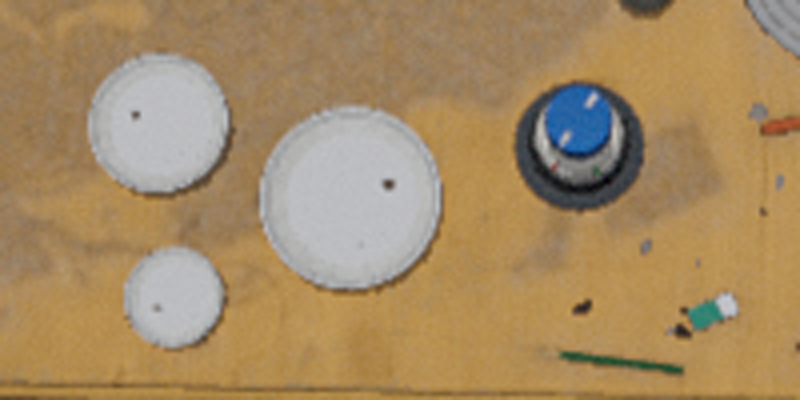

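```bash
cat >> h.py <<'E'
from scipy.spatial.transform import Rotation as Rn
def pose():
    s=bot.get_state(); q=s['orientation']; return s,np.array(s['ee_pos']),Rn.from_quat([q[1],q[2],q[3],q[0]])
def local(target):
    s,p,R=pose(); return R.inv().apply(np.array(target)-p)*100
E
python3 - <<'E'
from h import *
c=cam('wrist'); print(c[3]); s,p,R=pose(); print(R.as_matrix().round(3))
print((R.inv().apply(c[3].T@[0,0,1])).round(3), R.inv().apply(-c[3].T@c[4]-p))
for t in [(.43,-.09,.36),(.44,-.09,.34)]: print(local(t))
E
```

```text
[[ 3.11392595e-01 -9.50281104e-01 -6.89367379e-04]
 [-9.16596876e-01 -3.00546064e-01  2.63670684e-01]
 [-2.50768456e-01 -8.14732266e-02 -9.64612510e-01]]
[[ 0.313 -0.95  -0.   ]
 [-0.95  -0.313  0.001]
 [-0.001  0.    -1.   ]]
[-0.     0.264  0.965] [-0.00018171 -0.06624442 -0.12049735]
[-40.49951505 -38.03429926 -10.68456397]
[-40.18516026 -38.98438538  -8.68493464]
```

```bash
python3 - <<'E'
from h import *
for t in [(.535,-.07,.32)]: print(local(t))
E
```

```text
[-39.1142677  -48.63376161  -6.6867536 ]
```

```bash
python3 -m handwheel '[{"hand":1,"travel":[-2,-2.5,-6],"delta_rot":[0,0,0]},{"hand":1,"travel":[-6,-7,-7],"delta_rot":[0,0,0]},{"hand":1,"travel":[-10,-12,-7],"delta_rot":[0,0,0]},{"hand":1,"travel":[-14,-17,-7],"delta_rot":[0,0,0]},{"hand":1,"travel":[-18,-22,-7],"delta_rot":[0,0,0]},{"hand":1,"travel":[-22,-27,-7],"delta_rot":[0,0,0]},{"hand":1,"travel":[-26,-32,-7],"delta_rot":[0,0,0]},{"hand":1,"travel":[-30,-37,-7],"delta_rot":[0,0,0]},{"hand":1,"travel":[-34,-42,-7],"delta_rot":[0,0,0]},{"hand":1,"travel":[-38,-47.3,-7],"delta_rot":[0,0,0]}]'
python3 - <<'E'
from h import *
s,p,R=pose();print(p,R.as_matrix().round(3),s['qpos'],local((.535,-.07,.32)))
E
```

```text
time_s: 1.4
ee_pos: [0.5172, -0.0965, 0.3232]
orientation: [-0.0, 0.81, -0.586, -0.0]
ft_force: [0.8, -1.4, -0.2]
finger_gap: 0.0849
[ 0.51722865 -0.0965087   0.32323402] [[ 0.312 -0.95  -0.   ]
 [-0.95  -0.312  0.001]
 [-0.001 -0.    -1.   ]] [ 0.49421475  0.20076133 -0.42334489  1.75991058  0.08734369  1.19969729
 -1.2066752 ] [-1.96345445 -2.51579193  0.32488197]
```

```bash
python3 -m handwheel '[{"hand":1,"travel":[-1,-1.3,0],"delta_rot":[0,0,0]},{"hand":1,"travel":[-1.9,-2.5,0],"delta_rot":[0,0,0]},{"hand":1,"travel":[-1.9,-2.5,0],"delta_rot":[0,0,0]},{"hand":1,"travel":[-1.9,-2.5,0],"delta_rot":[0,0,0]},{"hand":1,"travel":[-1.9,-2.5,0],"delta_rot":[0,0,0]},{"hand":1,"travel":[-1.9,-2.5,0],"delta_rot":[0,0,0]},{"hand":1,"travel":[-1.9,-2.5,0],"delta_rot":[0,0,0]},{"hand":1,"travel":[-1.9,-2.5,0],"delta_rot":[0,0,0]},{"hand":1,"travel":[-1.9,-2.5,0],"delta_rot":[0,0,0]},{"hand":1,"travel":[-1.9,-2.5,0],"delta_rot":[0,0,0]}]'
python3 - <<'E'
from h import *
s,p,R=pose();print(p,s['qpos'],s['ft_force'])
c=cam('wrist'); im,d=imaging.capture('wrist'); save('w1.png',im,1.5); np.savez('/tmp/w1.npz',im=im,d=d,R=c[3],t=c[4],k=c[:3],p=p)
E
```

```text
time_s: 2.65
ee_pos: [0.535, -0.0707, 0.3233]
orientation: [-0.0, 0.81, -0.586, -0.0]
ft_force: [-0.2, 0.2, -0.3]
finger_gap: 0.0853
[ 0.53504801 -0.07065143  0.32325567] [ 0.44891501  0.22917585 -0.43997526  1.7283135   0.10304088  1.2072111
 -1.27097586] [-0.15729202  0.24267688 -0.32536556]
```

View pics/w1.png

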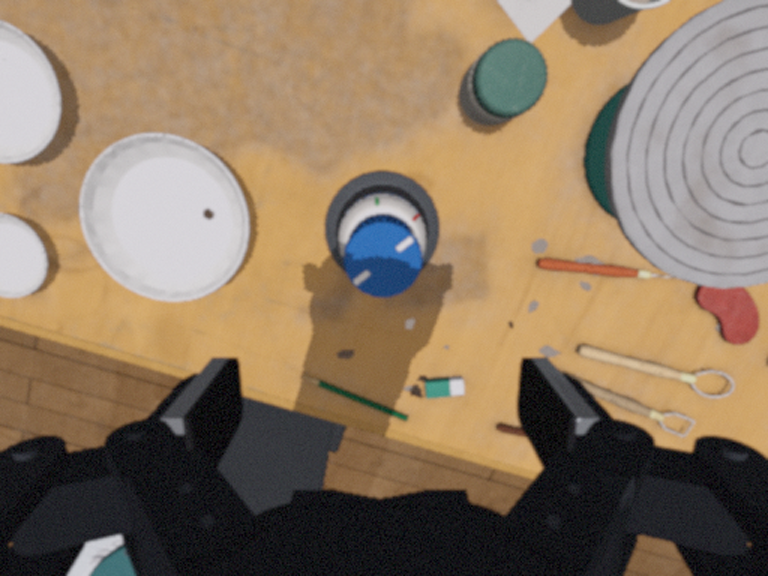

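```bash
cat > jar.py <<'E'
from h import *
import sys
f=sys.argv[1]; z=np.load(f); im,d=z['im'],z['d']; c=(*z['k'],z['R'],z['t'])
hsv=cv2.cvtColor(im,cv2.COLOR_RGB2HSV)
b=((hsv[...,0]>100)&(hsv[...,0]<120)&(hsv[...,1]>150)&(hsv[...,2]>60)).astype(np.uint8)
n,l,s,ce=cv2.connectedComponentsWithStats(b); i=1+np.argmax(s[1:,4]); print('blue',s[i],ce[i])
x,y,w,h=s[i,:4]
dd=d[y:y+h,x:x+w][l[y:y+h,x:x+w]==i]; 
vs,us=np.where(l==i); P=np.array([dep(c,u,v,d[v,u]) for u,v in zip(us,vs) if d[v,u]>0])
zt=np.median(P[P[:,2]>np.percentile(P[:,2],90)-.004][:,2]); top=P[P[:,2]>zt-.004]
print('z top',zt, 'pct',np.percentile(P[:,2],[5,50,95,99]))
(px,py),pr=cv2.minEnclosingCircle((top[:,:2]*1000).astype(np.float32)); print('top circle mm',px,py,pr*2)
hull=cv2.convexHull(np.array(np.where(l==i)[::-1]).T.astype(np.int32))
full=np.zeros(b.shape,np.uint8); cv2.fillPoly(full,[hull],1)
wm=((full==1)&(hsv[...,1]<110)&(hsv[...,2]>110)).astype(np.uint8)
n2,l2,s2,c2=cv2.connectedComponentsWithStats(wm)
for j in range(1,n2):
    if s2[j,4]>5: print('white',s2[j,4],c2[j],onz(c,*c2[j],zt)*1000)
for nm,lo,hi in (('green',35,85),('red',172,180),('red2',0,6)):
    m=((hsv[...,0]>=lo)&(hsv[...,0]<=hi)&(hsv[...,1]>90)).astype(np.uint8)
    n3,l3,s3,c3=cv2.connectedComponentsWithStats(m)
    for j in range(1,n3):
        if 3<s3[j,4]<400 and np.hypot(*(c3[j]-ce[i]))<2.2*w*1:
            D=d[int(round(c3[j][1])),int(round(c3[j][0]))]
            print(nm,s3[j,4],c3[j],onz(c,*c3[j],.080)*1000,dep(c,*c3[j],D)*1000)
E
python3 jar.py /tmp/w1.npz
```

```text
blue [ 229  144   53   53 1865] [254.58659517 170.55174263]
z top 0.1467397822971031 pct [0.14443334 0.14669535 0.14779896 0.14840674]
top circle mm 538.4572143554688 -70.88046264648438 51.14081954956055
white 83 [269.42168675 162.27710843] [553.12515941 -81.45814123 146.7397823 ]
white 69 [241.10144928 184.23188406] [523.44919882 -61.84148892 146.7397823 ]
green 155 [291.27741935 258.10967742] [ 432.37911861 -156.66414901   80.        ] [ 401.50235356 -176.57878817   12.16841431]
green 166 [241.80722892 266.90963855] [400.12891448 -99.21108574  80.        ] [ 359.37434356 -109.37570587    5.06385625]
red2 7 [276.85714286 144.28571429] [566.03895072 -89.92261626  80.        ] [565.88056449 -90.1213597   78.19502329]
```

```bash
python3 - <<'E'
from h import *
print(local((.5388,-.071,.18)))
z=np.load('/tmp/w1.npz'); c=(*z['k'],z['R'],z['t']);im=z['im']
save('w1crop.png',im[100:220,190:330],5)
p=onz(c,251.3,133.3,.080); print(p, np.degrees(np.arctan2(p[1]+.071,p[0]-.5388)))
E
```

```text
[ 0.15881575 -0.34482991 14.32511873]
[ 0.56880731 -0.05736947  0.08      ] 24.42946063511893
```

View pics/w1crop.png

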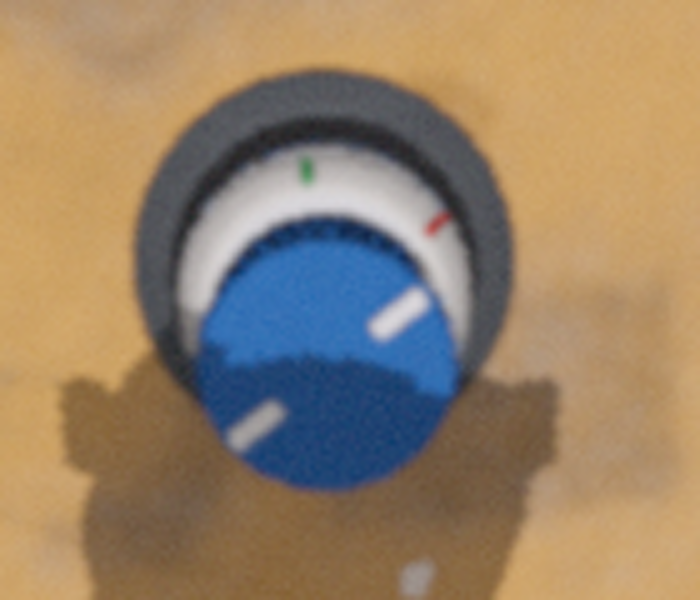

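The close crop confirms it's the blue cap. Its white marks stand at the red mark (crop (438,222)) and the green mark is at (306,170), about 59° anticlockwise. Going down above it now.

```bash
python3 -m handwheel '[{"hand":1,"travel":[0.1,-0.2,4],"delta_rot":[0,0,0]},{"hand":1,"travel":[0.16,-0.34,8],"delta_rot":[0,0,0]},{"hand":1,"travel":[0.16,-0.34,11],"delta_rot":[0,0,0]},{"hand":1,"travel":[0.16,-0.34,13],"delta_rot":[0,0,0]},{"hand":1,"travel":[0.16,-0.34,14.3],"delta_rot":[0,0,0]},{"hand":1,"travel":[0.16,-0.34,14.3],"delta_rot":[0,0,0]},{"hand":1,"travel":[0.16,-0.34,14.3],"delta_rot":[0,0,0]},{"hand":1,"travel":[0.16,-0.34,14.3],"delta_rot":[0,0,0]},{"hand":1,"travel":[0.16,-0.34,14.3],"delta_rot":[0,0,0]},{"hand":1,"travel":[0.16,-0.34,14.3],"delta_rot":[0,0,0]}]'
python3 - <<'E'
from h import *
s,p,R=pose();print(p,s['qpos'],s['ft_force'])
c=cam('wrist'); im,d=imaging.capture('wrist'); save('w2.png',im,1.5); np.savez('/tmp/w2.npz',im=im,d=d,R=c[3],t=c[4],k=c[:3],p=p)
E
python3 jar.py /tmp/w2.npz
```

```text
time_s: 3.95
ee_pos: [0.5388, -0.0711, 0.1805]
orientation: [-0.0, 0.81, -0.586, -0.0]
ft_force: [0.3, -0.4, 0.1]
finger_gap: 0.085
[ 0.53883746 -0.07107189  0.18046165] [ 0.41353092  0.38647603 -0.41492215  1.87557328  0.19177347  0.9182618
 -1.34454938] [ 0.3275879  -0.42445158  0.0650433 ]
blue [ 208  174   92  102 6671] [252.94408634 225.31914256]
z top 0.14671637052237385 pct [0.1274237  0.14660447 0.14765041 0.14806405]
top circle mm 538.5507202148438 -71.06444549560547 51.088253021240234
white 6 [290.16666667 202.5       ] [561.63851466 -83.97288992 146.71637052]
white 228 [280.24561404 216.11842105] [552.86013075 -81.5489328  146.71637052]
white 189 [228.44973545 254.13756614] [523.03107081 -61.8352999  146.71637052]
green 16 [247.5 155.5] [568.16760961 -57.12778876  80.        ] [567.95232183 -57.17188959  78.58121132]
green 4 [352.75 272.  ] [ 504.98374933 -166.24346037   80.        ] [ 550.3755352  -111.80785179  183.71220241]
green 4 [365.  281.5] [ 500.12965871 -179.04530623   80.        ] [ 554.18079553 -110.51024257  197.59522463]
green 9 [143.33333333 288.77777778] [437.69414338  -9.88806341  80.        ] [523.6733491  -31.05251825 195.84672391]
green 8 [140.75  300.625] [426.15500736 -10.32620502  80.        ] [520.21191356 -31.7223695  198.40000096]
green 313 [305.39936102 320.71884984] [ 450.2490144 -146.3409067   80.       ] [ 402.94429754 -176.35168668   10.97883128]
green 123 [208.19512195 321.98373984] [423.57676914 -68.91181562  80.        ] [363.58729242 -75.19384959   5.57755628]
red2 21 [288.42857143 172.47619048] [565.59558055 -89.47233279  80.        ] [601.69872193 -50.25907483 300.97660675]
```

View pics/w2.png

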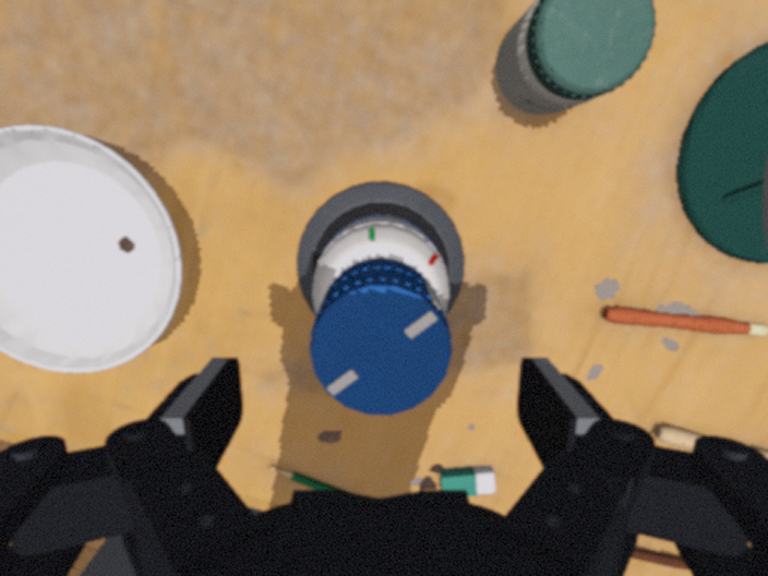

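```bash
python3 -m handwheel '[{"hand":1,"travel":[0,0.03,1],"delta_rot":[0,0,0]},{"hand":1,"travel":[0,0.03,2],"delta_rot":[0,0,0]},{"hand":1,"travel":[0,0.03,3],"delta_rot":[0,0,0]},{"hand":1,"travel":[0,0.03,3.7],"delta_rot":[0,0,0]},{"hand":1,"travel":[0,0.03,4.3],"delta_rot":[0,0,0]},{"hand":1,"travel":[0,0.03,4.3],"delta_rot":[0,0,0]},{"hand":1,"travel":[0,0.03,4.3],"delta_rot":[0,0,0]},{"hand":1,"travel":[0,0.03,4.3],"delta_rot":[0,0,0]},{"hand":1,"travel":[0,0.03,4.3],"delta_rot":[0,0,0]},{"hand":1,"travel":[0,0.03,4.3],"delta_rot":[0,0,0]}]' 20
python3 -m handwheel '[{"hand":0.75,"travel":[0,0,0],"delta_rot":[0,0,0]},{"hand":0.7,"travel":[0,0,0],"delta_rot":[0,0,0]},{"hand":0.65,"travel":[0,0,0],"delta_rot":[0,0,0]},{"hand":0.6,"travel":[0,0,0],"delta_rot":[0,0,0]},{"hand":0.5,"travel":[0,0,0],"delta_rot":[0,0,0]},{"hand":0.3,"travel":[0,0,0],"delta_rot":[0,0,0]},{"hand":0.3,"travel":[0,0,0],"delta_rot":[0,0,0]},{"hand":0.3,"travel":[0,0,0],"delta_rot":[0,0,0]},{"hand":0.3,"travel":[0,0,0],"delta_rot":[0,0,0]},{"hand":0.3,"travel":[0,0,0],"delta_rot":[0,0,0]}]' 20
python3 - <<'E'
from h import *
s,p,R=pose();print(p,s['qpos'],s['ft_force'],s['moment'])
c=cam('wrist'); im,d=imaging.capture('wrist'); save('w3.png',im,1.5); np.savez('/tmp/w3.npz',im=im,d=d,R=c[3],t=c[4],k=c[:3],p=p)
E
```

```text
time_s: 5.25
ee_pos: [0.5386, -0.0711, 0.1375]
orientation: [-0.0, 0.81, -0.586, -0.0]
ft_force: [0.1, 0.6, 0.6]
finger_gap: 0.0852
time_s: 6.5
ee_pos: [0.5386, -0.0712, 0.1375]
orientation: [-0.0, 0.81, -0.586, -0.0]
ft_force: [-0.8, -0.4, 1.7]
finger_gap: 0.0513
[ 0.53859206 -0.07118163  0.13751173] [ 0.39656952  0.44538817 -0.39749212  1.90671199  0.22673341  0.83286077
 -1.3729167 ] [-0.79774203 -0.43960932  1.65322845] [-0.1982047   0.03864297  0.01850772]
```

View pics/w3.png

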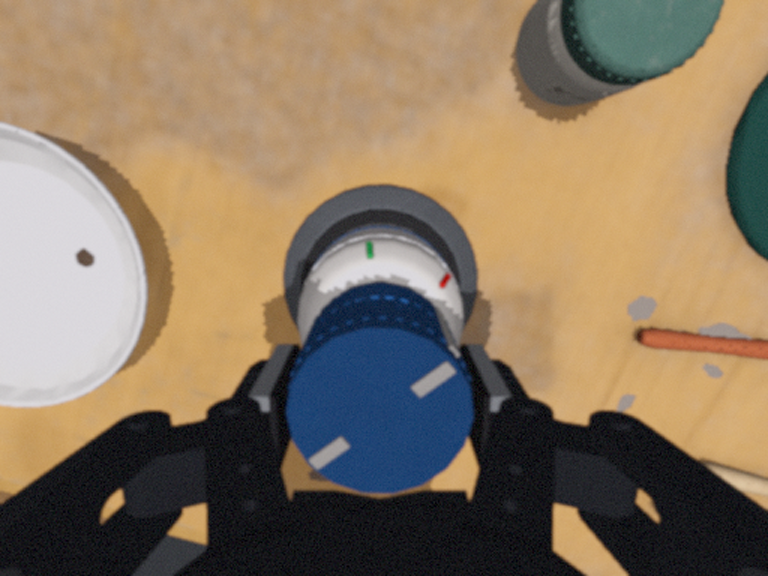

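The fingers hold the cap and the lateral load is small. I'll raise the grip and start pressing gently.

```bash
python3 -m handwheel '[{"hand":0.3,"travel":[0,0,0],"delta_rot":[0,0,0]},{"hand":0.3,"travel":[0,0,0],"delta_rot":[0,0,0]},{"hand":0.3,"travel":[0,0,0.05],"delta_rot":[0,0,0]},{"hand":0.3,"travel":[0,0,0.1],"delta_rot":[0,0,0]},{"hand":0.3,"travel":[0,0,0.15],"delta_rot":[0,0,0]},{"hand":0.3,"travel":[0,0,0.2],"delta_rot":[0,0,0]},{"hand":0.3,"travel":[0,0,0.25],"delta_rot":[0,0,0]},{"hand":0.3,"travel":[0,0,0.3],"delta_rot":[0,0,0]},{"hand":0.3,"travel":[0,0,0.35],"delta_rot":[0,0,0]},{"hand":0.3,"travel":[0,0,0.4],"delta_rot":[0,0,0]}]' 60
python3 -c "
from h import *
s,p,R=pose();print(p,s['ft_force'],s['moment'])"
```

```text
time_s: 7.8
ee_pos: [0.5386, -0.0712, 0.1335]
orientation: [-0.0, 0.81, -0.586, -0.0]
ft_force: [-0.4, -0.3, 2.5]
finger_gap: 0.0507
[ 0.53858873 -0.07117908  0.13347395] [-0.35670722 -0.31650526  2.5275846 ] [-0.23326303  0.07976844  0.03975505]
```

```bash
python3 -m handwheel '[{"hand":0.3,"travel":[0,0,0.03],"delta_rot":[0,0,0]},{"hand":0.3,"travel":[0,0,0.06],"delta_rot":[0,0,0]},{"hand":0.3,"travel":[0,0,0.09],"delta_rot":[0,0,0]},{"hand":0.3,"travel":[0,0,0.12],"delta_rot":[0,0,0]},{"hand":0.3,"travel":[0,0,0.15],"delta_rot":[0,0,0]},{"hand":0.3,"travel":[0,0,0.18],"delta_rot":[0,0,0]},{"hand":0.3,"travel":[0,0,0.21],"delta_rot":[0,0,0]},{"hand":0.3,"travel":[0,0,0.24],"delta_rot":[0,0,0]},{"hand":0.3,"travel":[0,0,0.27],"delta_rot":[0,0,0]},{"hand":0.3,"travel":[0,0,0.3],"delta_rot":[0,0,0]}]'
python3 -c "
from h import *
s,p,R=pose();print(p,s['ft_force'],s['moment'])"
```

```text
time_s: 9.05
ee_pos: [0.5386, -0.0712, 0.1308]
orientation: [-0.0, 0.81, -0.586, 0.0]
ft_force: [-2.4, -0.4, 8.1]
finger_gap: 0.0508
[ 0.53863679 -0.07118618  0.13076052] [-2.38554886 -0.38853684  8.06630916] [-0.20158725  0.55482412 -0.03667365]
```

```bash
python3 -m handwheel '[{"hand":0.3,"travel":[0,0,0.03],"delta_rot":[0,0,0]},{"hand":0.3,"travel":[0,0,0.06],"delta_rot":[0,0,0]},{"hand":0.3,"travel":[0,0,0.09],"delta_rot":[0,0,0]},{"hand":0.3,"travel":[0,0,0.12],"delta_rot":[0,0,0]},{"hand":0.3,"travel":[0,0,0.15],"delta_rot":[0,0,0]},{"hand":0.3,"travel":[0,0,0.18],"delta_rot":[0,0,0]},{"hand":0.3,"travel":[0,0,0.2],"delta_rot":[0,0,0]},{"hand":0.3,"travel":[0,0,0.22],"delta_rot":[0,0,0]},{"hand":0.3,"travel":[0,0,0.24],"delta_rot":[0,0,0]},{"hand":0.3,"travel":[0,0,0.24],"delta_rot":[0,0,0]}]'
python3 -c "
from h import *
s,p,R=pose();print(p,s['ft_force'],s['moment'])"
```

```text
time_s: 10.3
ee_pos: [0.5387, -0.0712, 0.1288]
orientation: [-0.0, 0.81, -0.586, 0.0]
ft_force: [-4.4, -0.3, 11.9]
finger_gap: 0.0507
[ 0.53868006 -0.07116372  0.12878612] [-4.42169732 -0.26649515 11.85304477] [-0.17064848  0.9087506  -0.02471416]
```

```bash
python3 -m handwheel '[{"hand":0.3,"travel":[0,0,0.03],"delta_rot":[0,0,0]},{"hand":0.3,"travel":[0,0,0.06],"delta_rot":[0,0,0]},{"hand":0.3,"travel":[0,0,0.08],"delta_rot":[0,0,0]},{"hand":0.3,"travel":[0,0,0.10],"delta_rot":[0,0,0]},{"hand":0.3,"travel":[0,0,0.12],"delta_rot":[0,0,0]},{"hand":0.3,"travel":[0,0,0.12],"delta_rot":[0,0,0]},{"hand":0.3,"travel":[0,0,0.12],"delta_rot":[0,0,0]},{"hand":0.3,"travel":[0,0,0.12],"delta_rot":[0,0,0]},{"hand":0.3,"travel":[0,0,0.12],"delta_rot":[0,0,0]},{"hand":0.3,"travel":[0,0,0.12],"delta_rot":[0,0,0]}]'
python3 -c "
from h import *
s,p,R=pose();print(p,s['ft_force'],s['moment'])"
```

```text
time_s: 11.55
ee_pos: [0.5387, -0.0712, 0.1284]
orientation: [-0.0, 0.81, -0.586, 0.0]
ft_force: [-7.3, -0.7, 20.7]
finger_gap: 0.0508
[ 0.53874229 -0.07115463  0.12844451] [-7.27038716 -0.67758224 20.67114105] [-0.11711192  1.68839144  0.02840562]
```

```bash
python3 -m handwheel '[{"hand":0.3,"travel":[0,0,0.07],"delta_rot":[0,0,-0.03]},{"hand":0.3,"travel":[0,0,0.07],"delta_rot":[0,0,-0.08]},{"hand":0.3,"travel":[0,0,0.07],"delta_rot":[0,0,-0.14]},{"hand":0.3,"travel":[0,0,0.07],"delta_rot":[0,0,-0.20]},{"hand":0.3,"travel":[0,0,0.07],"delta_rot":[0,0,-0.26]},{"hand":0.3,"travel":[0,0,0.07],"delta_rot":[0,0,-0.32]},{"hand":0.3,"travel":[0,0,0.07],"delta_rot":[0,0,-0.38]},{"hand":0.3,"travel":[0,0,0.07],"delta_rot":[0,0,-0.44]},{"hand":0.3,"travel":[0,0,0.07],"delta_rot":[0,0,-0.5]},{"hand":0.3,"travel":[0,0,0.07],"delta_rot":[0,0,-0.55]}]'
python3 - <<'E'
from h import *
s,p,R=pose();print(p,s['ft_force'],s['moment'],s['qpos'])
c=cam('wrist'); im,d=imaging.capture('wrist'); save('w4.png',im,1.5); np.savez('/tmp/w4.npz',im=im,d=d,R=c[3],t=c[4],k=c[:3],p=p)
x=R.as_matrix()[:,0]; print(np.degrees(np.arctan2(x[1],x[0])), R.as_matrix()[:,2])
E
python3 jar.py /tmp/w4.npz
```

```text
time_s: 12.8
ee_pos: [0.5396, -0.0709, 0.1286]
orientation: [-0.0, 0.939, -0.344, 0.001]
ft_force: [0.4, 0.8, 12.1]
finger_gap: 0.0505
[ 0.53955218 -0.07086011  0.12855151] [ 0.42795088  0.82974247 12.0602925 ] [ 0.06632598  0.0591574  -0.0573549 ] [ 0.48925964  0.48053555 -0.51761824  1.90835605  0.31541601  0.83033127
 -0.89572592]
-40.18561075941106 [ 2.71655348e-03 -3.22522341e-04 -9.99996258e-01]
blue [  191   190   125   137 12022] [252.07827317 260.61137914]
z top 0.13726572056406533 pct [0.11423358 0.13712934 0.13816367 0.13855041]
top circle mm 538.55224609375 -70.931396484375 53.012210845947266
white 25 [302.56 233.28] [565.99675759 -69.02132955 137.26572056]
white 362 [288.47237569 252.2320442 ] [556.7145725  -71.81959339 137.26572056]
white 301 [219.4717608  300.87043189] [520.88032712 -70.58962152 137.26572056]
green 4 [467.75  99.75] [671.19999447 -90.66473293  80.        ] [679.59797566 -97.31951826  64.12236545]
green 11 [467.18181818 103.54545455] [669.99290712 -92.17209887  80.        ] [677.10734667 -98.00838158  66.36512975]
green 7 [463.14285714 112.57142857] [66
[... 8334 characters left out ...]
244498 -320.06192959    8.98446048]
green 66 [134.78787879 340.31818182] [427.58548182 -82.76182203  80.        ] [ 360.63771416 -110.12012373    6.53678233]
red 5 [305.6 219. ] [564.81946978 -88.26965908  80.        ] [564.73055385 -88.62976359  79.11078729]
red2 37 [307.37837838 219.32432432] [565.48986042 -89.10302421  80.        ] [565.37448319 -89.59549962  78.79853812]
red2 10 [195.8 228.2] [511.94254735 -50.95873211  80.        ] [510.61504004 -51.55199789  76.78256491]
red2 4 [424.  336.5] [ 573.94049073 -203.39114626   80.        ] [ 577.71790456 -114.38546446  161.99065963]
red2 8 [437.    346.625] [ 576.24487852 -215.83055538   80.        ] [579.5299886  -98.48036052 181.24254978]
```

View pics/w4.png

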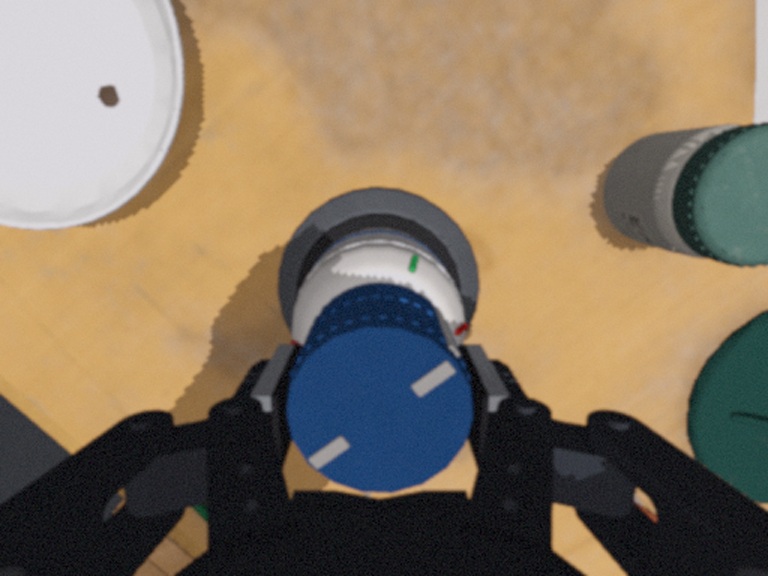

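```bash
python3 -m handwheel '[{"hand":0.3,"travel":[0,0,0.06],"delta_rot":[0,0,-0.03]},{"hand":0.3,"travel":[0,0,0.08],"delta_rot":[0,0,-0.08]},{"hand":0.3,"travel":[0,0,0.08],"delta_rot":[0,0,-0.14]},{"hand":0.3,"travel":[0,0,0.08],"delta_rot":[0,0,-0.20]},{"hand":0.3,"travel":[0,0,0.08],"delta_rot":[0,0,-0.26]},{"hand":0.3,"travel":[0,0,0.08],"delta_rot":[0,0,-0.32]},{"hand":0.3,"travel":[0,0,0.08],"delta_rot":[0,0,-0.38]},{"hand":0.3,"travel":[0,0,0.08],"delta_rot":[0,0,-0.43]},{"hand":0.3,"travel":[0,0,0.08],"delta_rot":[0,0,-0.46]},{"hand":0.3,"travel":[0,0,0.08],"delta_rot":[0,0,-0.48]}]'
python3 - <<'E'
from h import *
s,p,R=pose();print(p,s['ft_force'],s['moment'],s['qpos'])
c=cam('wrist'); im,d=imaging.capture('wrist'); save('w5.png',im,1.5); np.savez('/tmp/w5.npz',im=im,d=d,R=c[3],t=c[4],k=c[:3],p=p)
x=R.as_matrix()[:,0]; print(np.degrees(np.arctan2(x[1],x[0])), R.as_matrix()[:,2])
E
python3 jar.py /tmp/w5.npz | grep -v 'green.* [4-9][0-9][0-9]\.' |head -12; python3 jar.py /tmp/w5.npz|grep -E 'red'
```

```text
time_s: 14.1
ee_pos: [0.5399, -0.0705, 0.1285]
orientation: [-0.0, 0.994, -0.109, 0.002]
ft_force: [-4.1, 1.3, 16.2]
finger_gap: 0.0505
[ 0.53989092 -0.07052393  0.12851955] [-4.12858641  1.32067976 16.20387031] [ 0.27182695  1.13580272 -0.13591072] [ 0.57305017  0.50618675 -0.62778315  1.90547263  0.38935571  0.84949853
 -0.47386275]
-12.478502568474122 [ 3.45964398e-03 -3.19370685e-04 -9.99993964e-01]
blue [  190   190   126   137 12162] [251.95305049 259.99638217]
z top 0.13725256639955835 pct [0.1139726  0.13710732 0.13814607 0.13850624]
top circle mm 538.8897094726562 -70.8266830444336 53.000362396240234
white 32 [302.40625 232.875  ] [562.32910789 -56.10842409 137.2525664 ]
white 369 [288.50948509 252.17886179] [555.46050264 -63.06655376 137.2525664 ]
white 304 [219.78289474 300.61842105] [523.30225742 -78.56855651 137.2525664 ]
white 6 [197.16666667 294.83333333] [514.82859    -73.82955085 137.2525664 ]
green 32 [294.9375 192.    ] [567.21890935 -56.49070991  80.        ] [567.2994274  -56.78693115  79.02413129]
red 4 [194.75 201.75] [509.9092189  -49.63353285  80.        ] [508.876026   -50.69275554  75.97224809]
red2 39 [198.48717949 205.35897436] [511.43206801 -52.208283    80.        ] [511.5416784  -52.08507577  80.4428528 ]
red 4 [194.75 201.75] [509.9092189  -49.63353285  80.        ] [508.876026   -50.69275554  75.97224809]
red2 39 [198.48717949 205.35897436] [511.43206801 -52.208283    80.        ] [511.5416784  -52.08507577  80.4428528 ]
```

View pics/w5.png

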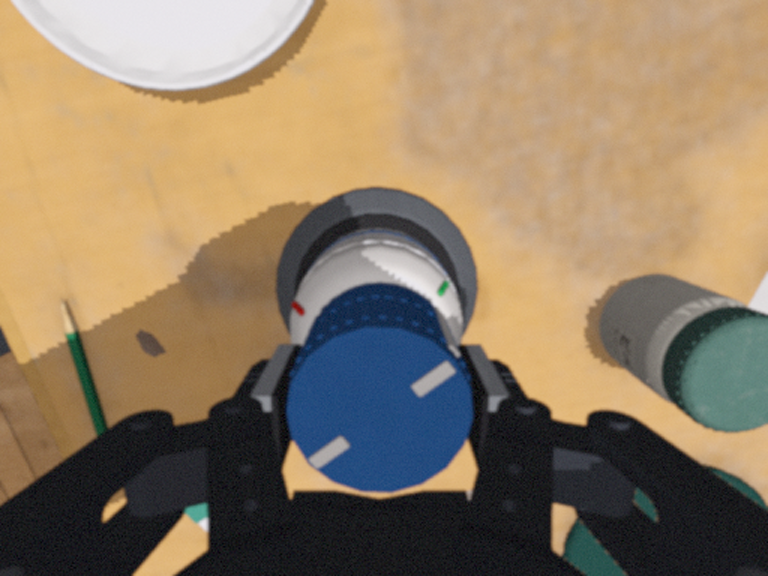

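```bash
python3 -m handwheel '[{"hand":0.3,"travel":[0,0,0.04],"delta_rot":[0,0,0]},{"hand":0.3,"travel":[0,0,0],"delta_rot":[0,0,0]},{"hand":0.3,"travel":[0,0,-0.1],"delta_rot":[0,0,0]},{"hand":0.3,"travel":[0,0,-0.2],"delta_rot":[0,0,0]},{"hand":0.3,"travel":[0,0,-0.35],"delta_rot":[0,0,0]},{"hand":0.3,"travel":[0,0,-0.5],"delta_rot":[0,0,0]},{"hand":0.3,"travel":[0,0,-0.65],"delta_rot":[0,0,0]},{"hand":0.3,"travel":[0,0,-0.8],"delta_rot":[0,0,0]},{"hand":0.3,"travel":[0,0,-0.95],"delta_rot":[0,0,0]},{"hand":0.3,"travel":[0,0,-1.1],"delta_rot":[0,0,0]}]'
python3 - <<'E'
from h import *
s,p,R=pose();print(p,s['ft_force'],s['moment'])
x=R.as_matrix()[:,0]; print(np.degrees(np.arctan2(x[1],x[0])), R.as_matrix()[:,2])
E
```

```text
time_s: 15.4
ee_pos: [0.5397, -0.0705, 0.1395]
orientation: [-0.0, 0.994, -0.108, 0.002]
ft_force: [-0.4, -0.5, -0.6]
finger_gap: 0.0504
[ 0.53973921 -0.07047123  0.1394898 ] [-0.36510444 -0.51719955 -0.55969483] [-0.04136833  0.19070239  0.0027853 ]
-12.418345204802455 [ 3.18852862e-03 -2.15561580e-04 -9.99994893e-01]
```

```bash
python3 -m handwheel '[{"hand":0.3,"travel":[0,0,-0.15],"delta_rot":[0,0,0]},{"hand":0.3,"travel":[0,0,-0.3],"delta_rot":[0,0,0]},{"hand":0.3,"travel":[0,0,-0.45],"delta_rot":[0,0,0]},{"hand":0.3,"travel":[0,0,-0.6],"delta_rot":[0,0,0]},{"hand":0.3,"travel":[0,0,-0.75],"delta_rot":[0,0,0]},{"hand":0.3,"travel":[0,0,-0.9],"delta_rot":[0,0,0]},{"hand":0.3,"travel":[0,0,-1.05],"delta_rot":[0,0,0]},{"hand":0.3,"travel":[0,0,-1.2],"delta_rot":[0,0,0]},{"hand":0.3,"travel":[0,0,-1.35],"delta_rot":[0,0,0]},{"hand":0.3,"travel":[0,0,-1.5],"delta_rot":[0,0,0]}]'
python3 - <<'E'
from h import *
s,p,R=pose();print(p,s['ft_force'],s['moment'])
E
```

```text
time_s: 16.65
ee_pos: [0.5397, -0.0705, 0.1546]
orientation: [-0.0, 0.994, -0.108, 0.002]
ft_force: [0.6, -0.3, -0.6]
finger_gap: 0.0502
[ 0.53969513 -0.0704716   0.15459542] [ 0.57358763 -0.34279165 -0.63603087] [-0.01456566  0.04468205 -0.01459325]
```

```bash
python3 -m handwheel '[{"hand":0.3,"travel":[0,0,-0.5],"delta_rot":[0,0,0]},{"hand":0.3,"travel":[0,0,-1.2],"delta_rot":[0,0,0]},{"hand":0.3,"travel":[0,0,-2.2],"delta_rot":[0,0,0]},{"hand":0.3,"travel":[0,0,-3.5],"delta_rot":[0,0,0]},{"hand":0.3,"travel":[0,0,-5],"delta_rot":[0,0,0]},{"hand":0.3,"travel":[0,0,-6.5],"delta_rot":[0,0,0]},{"hand":0.3,"travel":[0,0,-8],"delta_rot":[0,0,0]},{"hand":0.3,"travel":[0,0,-9.5],"delta_rot":[0,0,0]},{"hand":0.3,"travel":[0,0,-10],"delta_rot":[0,0,0]},{"hand":0.3,"travel":[0,0,-10],"delta_rot":[0,0,0]}]'
python3 - <<'E'
from h import *
s,p,R=pose();print(p,s['ft_force'],s['moment'],s['qpos'],local((.5494,.2821,.255)))
c=cam('wrist'); im,d=imaging.capture('wrist'); save('w6.png',im,1.5)
im,d=imaging.capture('scene'); save('s6.png',im[120:320,150:420],2.9)
im,d=imaging.capture('top'); save('t6.png',im[150:300,120:360],3)
E
```

```text
time_s: 17.9
ee_pos: [0.5394, -0.0705, 0.2547]
orientation: [0.0, 0.994, -0.108, 0.002]
ft_force: [-0.9, 0.4, -0.7]
finger_gap: 0.0503
[ 0.53937701 -0.07053637  0.25471761] [-0.86589234  0.40121334 -0.67127063] [ 0.04650617 -0.01631478 -0.01368995] [ 0.6496251   0.34352675 -0.7048289   1.79917448  0.24980193  1.08606531
 -0.36005768] [ -6.60753336 -34.65354726  -0.04038402]
```

View pics/w6.png

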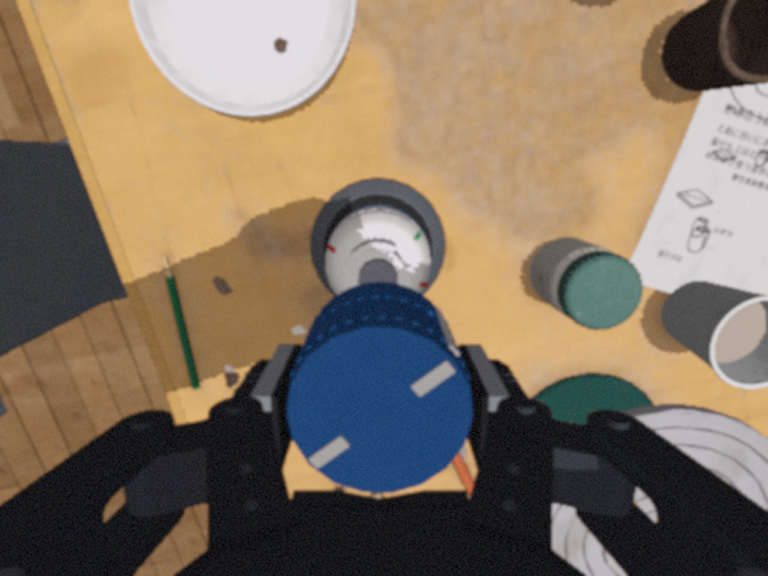

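View pics/s6.png

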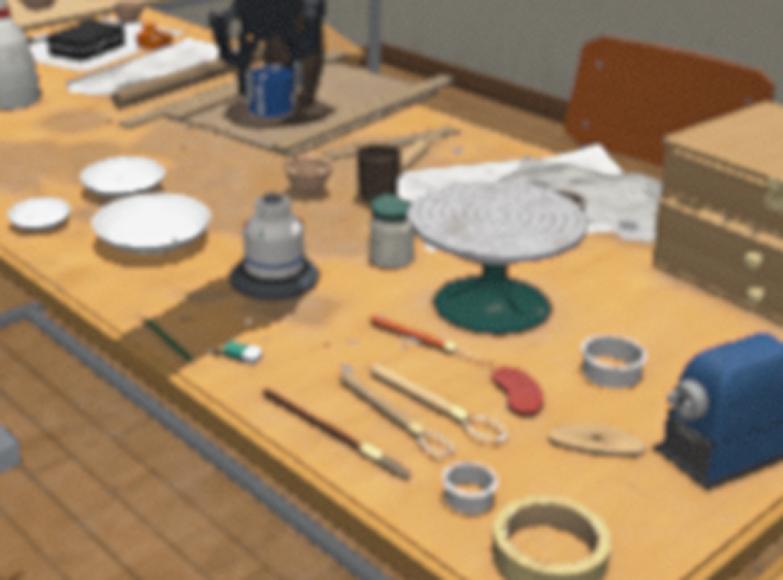

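The wrist view shows the open jar with its neck bare and the cap held straight in the fingers. The scene view shows the cap clear in the air. Next I'll carry it toward the 117 mm dish and measure that from close up.

```bash
python3 -m handwheel '[{"hand":0.3,"travel":[-0.5,-2,0],"delta_rot":[0,0,0]},{"hand":0.3,"travel":[-1.2,-5.5,0],"delta_rot":[0,0,0]},{"hand":0.3,"travel":[-2,-9.5,0],"delta_rot":[0,0,0]},{"hand":0.3,"travel":[-3,-13.5,0],"delta_rot":[0,0,0]},{"hand":0.3,"travel":[-4,-17.5,0],"delta_rot":[0,0,0]},{"hand":0.3,"travel":[-5,-21.5,0],"delta_rot":[0,0,0]},{"hand":0.3,"travel":[-6,-25.5,0],"delta_rot":[0,0,0]},{"hand":0.3,"travel":[-6.6,-28,0],"delta_rot":[0,0,0]},{"hand":0.3,"travel":[-6.6,-29,0],"delta_rot":[0,0,0]},{"hand":0.3,"travel":[-6.6,-29,0],"delta_rot":[0,0,0]}]'
python3 - <<'E'
from h import *
s,p,R=pose();print(p,s['ft_force'],s['qpos'])
c=cam('wrist'); im,d=imaging.capture('wrist'); save('w7.png',im,1.5); np.savez('/tmp/w7.npz',im=im,d=d,R=c[3],t=c[4],k=c[:3],p=p)
hsv=cv2.cvtColor(im,cv2.COLOR_RGB2HSV)
m=((hsv[...,1]<45)&(hsv[...,2]>140)).astype(np.uint8)
m=cv2.morphologyEx(m,cv2.MORPH_OPEN,np.ones((3,3)))
n,l,st,ce=cv2.connectedComponentsWithStats(m)
for i in range(1,n):
    if st[i,4]>1500:
        cn=max(cv2.findContours((l==i).astype(np.uint8),0,1)[0],key=cv2.contourArea)
        P=np.array([onz(c,*q[0],.025)[:2] for q in cn]); (x,y),r=cv2.minEnclosingCircle((P*1000).astype(np.float32))
        e=cv2.fitEllipse((P*1000).astype(np.float32)); print(st[i],x,y,2*r,'fit',e)
        a,b=map(int,ce[i]); print('floor z',dep(c,a+5,b+8,d[b+8,a+5]))
E
```

```text
time_s: 19.3
ee_pos: [0.5371, 0.2268, 0.2536]
orientation: [-0.0, 0.994, -0.108, 0.001]
ft_force: [0.7, -0.2, 0.3]
finger_gap: 0.0507
[0.53712872 0.22679754 0.25363324] [ 0.70697706 -0.16610613  0.32826643] [ 0.13999589  0.44255361 -0.77416973  1.70238988  0.33796744  1.13381004
 -0.94732379]
[ 200   61  105  109 9035] 548.2708129882812 280.6800842285156 117.44712829589844 fit ((548.1834716796875, 280.9202575683594), (115.61992645263672, 116.03766632080078), 174.23370361328125)
floor z [0.55140084 0.27404653 0.00743564]
[ 101  126   70   69 3803] 407.7710266113281 262.11676025390625 80.79708099365234 fit ((407.62939453125, 262.0133361816406), (78.62126922607422, 79.43350219726562), 120.52799224853516)
floor z [0.40147412 0.25196488 0.00349997]
```

View pics/w7.png

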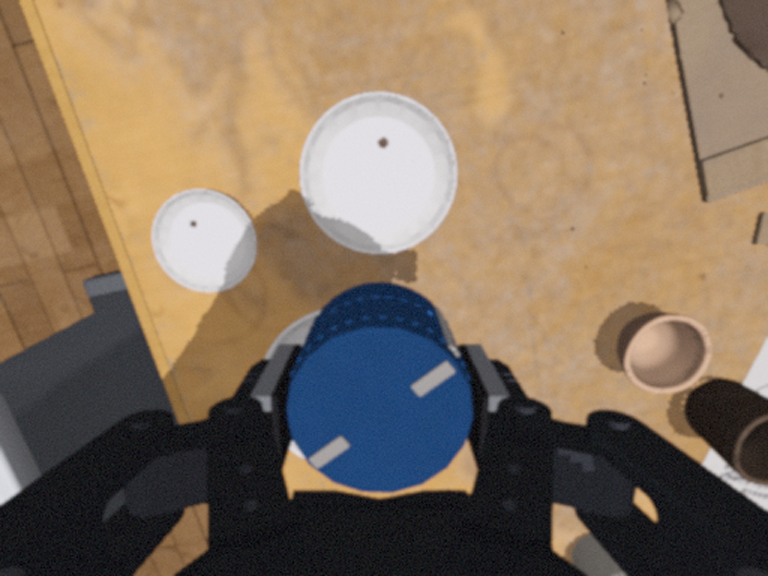

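The wrist view shows the target dish centred at (378,172), 116–117 mm across, and the small 80 mm dish at (204,240). The dish's world centre is (0.5485, 0.281), which agrees with the top view.

```bash
python3 - <<'E'
from h import *
print(local((.5485,.281,.07)))
E
```

```text
[-0.12173269 -5.60667811 18.36920429]
```

```bash
python3 -m handwheel '[{"hand":0.3,"travel":[0,-2,0],"delta_rot":[0,0,0]},{"hand":0.3,"travel":[-0.1,-4.5,0],"delta_rot":[0,0,0]},{"hand":0.3,"travel":[-0.12,-5.6,2],"delta_rot":[0,0,0]},{"hand":0.3,"travel":[-0.12,-5.6,5],"delta_rot":[0,0,0]},{"hand":0.3,"travel":[-0.12,-5.6,8],"delta_rot":[0,0,0]},{"hand":0.3,"travel":[-0.12,-5.6,11],"delta_rot":[0,0,0]},{"hand":0.3,"travel":[-0.12,-5.6,13.5],"delta_rot":[0,0,0]},{"hand":0.3,"travel":[-0.12,-5.6,15],"delta_rot":[0,0,0]},{"hand":0.3,"travel":[-0.12,-5.6,15],"delta_rot":[0,0,0]},{"hand":0.3,"travel":[-0.12,-5.6,15],"delta_rot":[0,0,0]}]'
python3 - <<'E'
from h import *
s,p,R=pose();print(p,s['ft_force'],s['qpos'],R.as_matrix()[:,2],local((.5485,.281,.055)))
c=cam('wrist'); im,d=imaging.capture('wrist'); save('w8.png',im,1.5)
E
```

```text
time_s: 20.6
ee_pos: [0.5488, 0.281, 0.1044]
orientation: [-0.0, 0.994, -0.109, 0.001]
ft_force: [-0.1, 0.2, -0.1]
finger_gap: 0.0503
[0.54877587 0.28099338 0.1043969 ] [-0.06304516  0.21485275 -0.14758467] [-0.03570987  0.67265869 -0.6713443   1.73194519  0.51217964  0.91688858
 -1.13782579] [ 2.67540568e-03 -4.53655902e-05 -9.99996420e-01] [-0.04003239  0.00794006  4.93959891]
```

View pics/w8.png

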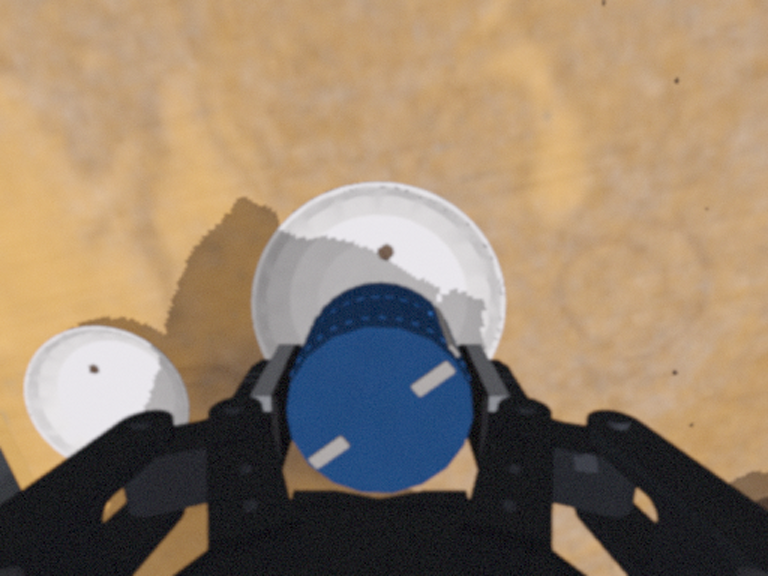

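The cap is centred above the dish. Lowering to just above where it should touch.

```bash
python3 -m handwheel '[{"hand":0.3,"travel":[0,0,1],"delta_rot":[0,0,0]},{"hand":0.3,"travel":[0,0,2],"delta_rot":[0,0,0]},{"hand":0.3,"travel":[0,0,3],"delta_rot":[0,0,0]},{"hand":0.3,"travel":[0,0,3.7],"delta_rot":[0,0,0]},{"hand":0.3,"travel":[0,0,4.2],"delta_rot":[0,0,0]},{"hand":0.3,"travel":[0,0,4.4],"delta_rot":[0,0,0]},{"hand":0.3,"travel":[0,0,4.5],"delta_rot":[0,0,0]},{"hand":0.3,"travel":[0,0,4.6],"delta_rot":[0,0,0]},{"hand":0.3,"travel":[0,0,4.7],"delta_rot":[0,0,0]},{"hand":0.3,"travel":[0,0,4.8],"delta_rot":[0,0,0]}]'
python3 -m handwheel '[{"hand":0.3,"travel":[0,0,0.1],"delta_rot":[0,0,0]},{"hand":0.3,"travel":[0,0,0.2],"delta_rot":[0,0,0]},{"hand":0.3,"travel":[0,0,0.3],"delta_rot":[0,0,0]},{"hand":0.3,"travel":[0,0,0.4],"delta_rot":[0,0,0]},{"hand":0.3,"travel":[0,0,0.5],"delta_rot":[0,0,0]},{"hand":0.3,"travel":[0,0,0.6],"delta_rot":[0,0,0]},{"hand":0.3,"travel":[0,0,0.7],"delta_rot":[0,0,0]},{"hand":0.3,"travel":[0,0,0.8],"delta_rot":[0,0,0]},{"hand":0.3,"travel":[0,0,0.9],"delta_rot":[0,0,0]},{"hand":0.3,"travel":[0,0,1.0],"delta_rot":[0,0,0]}]'
python3 -c "
from h import *
s,p,R=pose();print(p,s['ft_force'],s['moment'])"
```

```text
time_s: 21.9
ee_pos: [0.5491, 0.2811, 0.0566]
orientation: [-0.0, 0.994, -0.109, 0.002]
ft_force: [-0.2, -0.4, -0.3]
finger_gap: 0.0504
time_s: 23.15
ee_pos: [0.5491, 0.281, 0.0465]
orientation: [-0.0, 0.994, -0.109, 0.002]
ft_force: [0.3, -0.3, 0.1]
finger_gap: 0.0502
[0.54907405 0.28104289 0.04654889] [ 0.33992081 -0.34758147  0.06229829] [-0.00845919 -0.00173575  0.02043211]
```

```bash
python3 -m handwheel '[{"hand":0.3,"travel":[0,0,0.04],"delta_rot":[0,0,0]},{"hand":0.3,"travel":[0,0,0.08],"delta_rot":[0,0,0]},{"hand":0.3,"travel":[0,0,0.12],"delta_rot":[0,0,0]},{"hand":0.3,"travel":[0,0,0.16],"delta_rot":[0,0,0]},{"hand":0.3,"travel":[0,0,0.2],"delta_rot":[0,0,0]},{"hand":0.3,"travel":[0,0,0.24],"delta_rot":[0,0,0]},{"hand":0.3,"travel":[0,0,0.28],"delta_rot":[0,0,0]},{"hand":0.3,"travel":[0,0,0.3],"delta_rot":[0,0,0]},{"hand":0.3,"travel":[0,0,0.32],"delta_rot":[0,0,0]},{"hand":0.3,"travel":[0,0,0.32],"delta_rot":[0,0,0]}]'
python3 -c "
from h import *
s,p,R=pose();print(p,s['ft_force'],s['moment'])"
```

```text
time_s: 24.4
ee_pos: [0.5491, 0.2811, 0.0435]
orientation: [-0.0, 0.994, -0.109, 0.002]
ft_force: [-1.7, -1.0, 4.2]
finger_gap: 0.0505
[0.5491228  0.28113535 0.04353992] [-1.70759758 -1.03590049  4.17295157] [-0.20676087  0.46710853  0.05656733]
```

Contact came at TCP z = 0.0435 with 4 N, against the 0.043 I expected for the cap on the floor. One small extra press will confirm it's solid.

```bash
python3 -m handwheel '[{"hand":0.3,"travel":[0,0,0.02],"delta_rot":[0,0,0]},{"hand":0.3,"travel":[0,0,0.03],"delta_rot":[0,0,0]},{"hand":0.3,"travel":[0,0,0.04],"delta_rot":[0,0,0]},{"hand":0.3,"travel":[0,0,0.04],"delta_rot":[0,0,0]},{"hand":0.3,"travel":[0,0,0.04],"delta_rot":[0,0,0]},{"hand":0.3,"travel":[0,0,0.04],"delta_rot":[0,0,0]},{"hand":0.3,"travel":[0,0,0.04],"delta_rot":[0,0,0]},{"hand":0.3,"travel":[0,0,0.04],"delta_rot":[0,0,0]},{"hand":0.3,"travel":[0,0,0.04],"delta_rot":[0,0,0]},{"hand":0.3,"travel":[0,0,0.04],"delta_rot":[0,0,0]}]'
python3 -c "
from h import *
s,p,R=pose();print(p,s['ft_force'],s['moment'])"
```

```text
time_s: 25.65
ee_pos: [0.5492, 0.2812, 0.0435]
orientation: [-0.0, 0.994, -0.109, 0.002]
ft_force: [-2.3, -2.2, 7.9]
finger_gap: 0.0505
[0.54915037 0.28115589 0.04347092] [-2.31409702 -2.20481774  7.87226309] [-0.43391744  0.76541873 -0.01010761]
```

```bash
python3 -m handwheel '[{"hand":0.3,"travel":[0,0,0],"delta_rot":[0,0,0]},{"hand":0.3,"travel":[0,0,-0.01],"delta_rot":[0,0,0]},{"hand":0.6,"travel":[0,0,-0.01],"delta_rot":[0,0,0]},{"hand":0.65,"travel":[0,0,-0.01],"delta_rot":[0,0,0]},{"hand":0.7,"travel":[0,0,-0.01],"delta_rot":[0,0,0]},{"hand":0.75,"travel":[0,0,-0.01],"delta_rot":[0,0,0]},{"hand":0.8,"travel":[0,0,-0.01],"delta_rot":[0,0,0]},{"hand":0.85,"travel":[0,0,-0.01],"delta_rot":[0,0,0]},{"hand":0.9,"travel":[0,0,-0.01],"delta_rot":[0,0,0]},{"hand":0.9,"travel":[0,0,-0.01],"delta_rot":[0,0,0]}]'
python3 -c "
from h import *
s,p,R=pose();print(p,s['ft_force'],s['moment'],local((.549,.281,.2)))
im,d=imaging.capture('wrist'); save('w9.png',im,1.5)"
```

```text
time_s: 26.9
ee_pos: [0.5491, 0.2811, 0.0436]
orientation: [-0.0, 0.994, -0.109, 0.002]
ft_force: [0.1, -0.2, 0.2]
finger_gap: 0.0769
[0.54914797 0.28113116 0.04356793] [ 0.08792135 -0.21285637  0.16229786] [ 0.00842296 -0.00957619 -0.00436555] [ 4.23136475e-02  4.98777257e-03 -1.56431615e+01]
```

View pics/w9.png

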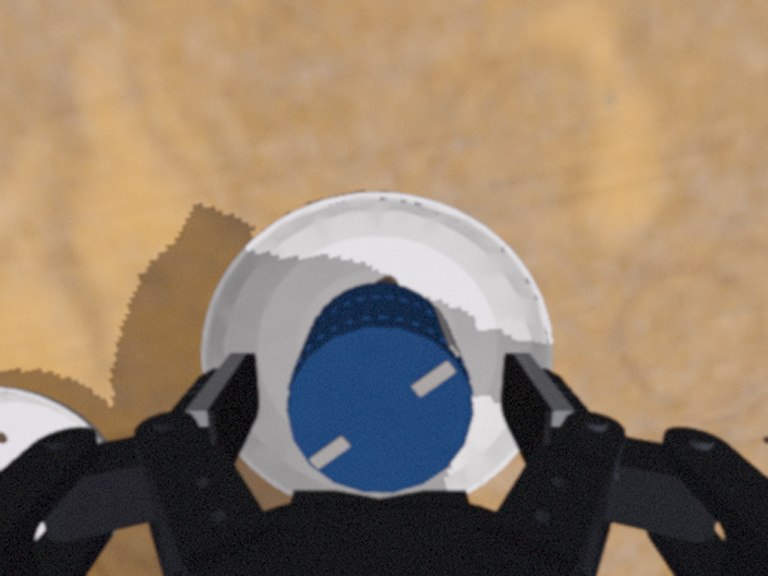

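The cap stands free in the dish with both pads clear. Retreating straight up.

```bash
python3 -m handwheel '[{"hand":0.9,"travel":[0,0,-0.5],"delta_rot":[0,0,0]},{"hand":0.9,"travel":[0,0,-1.5],"delta_rot":[0,0,0]},{"hand":0.9,"travel":[0,0,-3],"delta_rot":[0,0,0]},{"hand":0.9,"travel":[0,0,-5],"delta_rot":[0,0,0]},{"hand":0.9,"travel":[0,0,-8],"delta_rot":[0,0,0]},{"hand":0.9,"travel":[0,0,-11],"delta_rot":[0,0,0]},{"hand":0.9,"travel":[0,0,-14],"delta_rot":[0,0,0]},{"hand":0.9,"travel":[0,0,-16],"delta_rot":[0,0,0]},{"hand":0.9,"travel":[0,0,-16],"delta_rot":[0,0,0]},{"hand":0.9,"travel":[0,0,-16],"delta_rot":[0,0,0]}]'
python3 - <<'E'
from h import *
s,p,R=pose();print(p,s['ft_force'])
c=cam('wrist'); im,d=imaging.capture('wrist'); save('w10.png',im,1.5)
hsv=cv2.cvtColor(im,cv2.COLOR_RGB2HSV)
b=((hsv[...,0]>100)&(hsv[...,0]<120)&(hsv[...,1]>150)&(hsv[...,2]>60)).astype(np.uint8)
n,l,st,ce=cv2.connectedComponentsWithStats(b); i=1+np.argmax(st[1:,4])
vs,us=np.where(l==i); P=np.array([dep(c,u,v,d[v,u]) for u,v in zip(us,vs)]); zt=np.percentile(P[:,2],80); top=P[P[:,2]>zt-.004]
A=np.c_[top[:,:2],np.ones(len(top))]; k=np.linalg.lstsq(A,top[:,2],rcond=None)[0]
print('cap top',cv2.minEnclosingCircle((top[:,:2]*1000).astype(np.float32)),zt,'slope',k[:2])
m=((hsv[...,1]<45)&(hsv[...,2]>140)).astype(np.uint8); m=cv2.morphologyEx(m|b,cv2.MORPH_OPEN,np.ones((3,3)))
n,l,st,_=cv2.connectedComponentsWithStats(m); j=l[int(ce[i][1]),int(ce[i][0])]
cn=max(cv2.findContours((l==j).astype(np.uint8),0,1)[0],key=cv2.contourArea)
print('dish',cv2.minEnclosingCircle(np.array([onz(c,*q[0],.025)[:2]*1000 for q in cn],np.float32)))
im,d=imaging.capture('top'); save('t10.png',im,1.5)
E
```

```text
time_s: 28.2
ee_pos: [0.5483, 0.2809, 0.203]
orientation: [0.0, 0.994, -0.109, 0.001]
ft_force: [0.7, -0.3, -0.0]
finger_gap: 0.0769
[0.54833642 0.28086551 0.20301776] [ 0.69824681 -0.28866738 -0.04116786]
cap top ((553.0271606445312, 301.8538818359375), 45.183231353759766) 0.052775848664669445 slope [0.12393877 0.37478842]
dish ((548.0108032226562, 281.111083984375), 58.4545783996582)
```

View pics/w10.png

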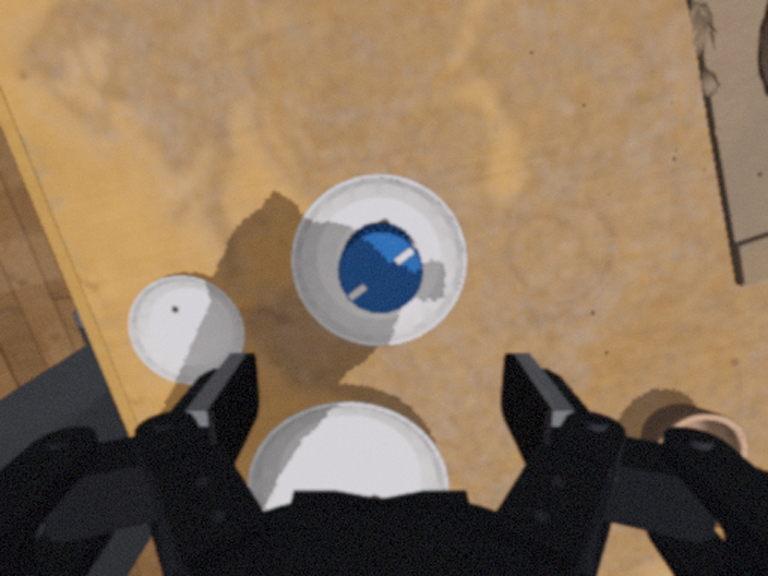

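View pics/t10.png

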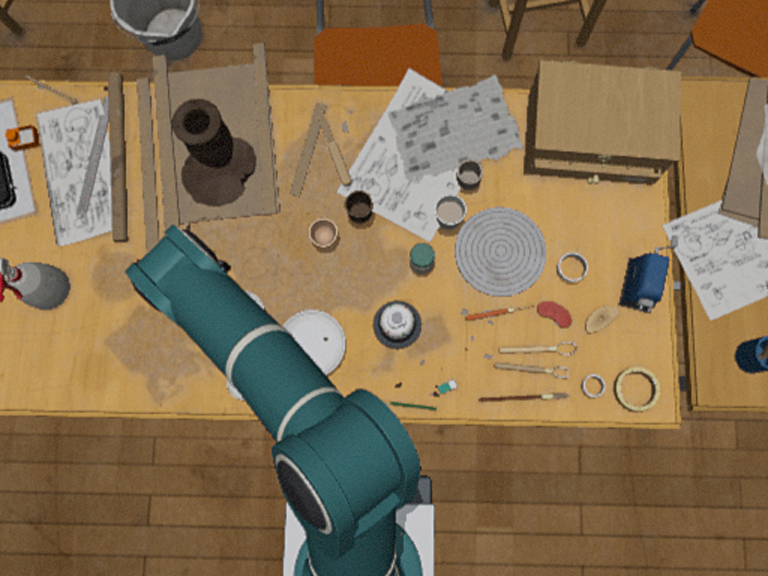

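The cap-top fit took in stray points: it gave a 90 mm circle, which can't be right for a 53 mm cap. I'll redo it using the top face only.

```bash
python3 - <<'E'
from h import *
s,p,R=pose()
c=cam('wrist'); im,d=imaging.capture('wrist')
hsv=cv2.cvtColor(im,cv2.COLOR_RGB2HSV)
b=((hsv[...,0]>100)&(hsv[...,0]<120)&(hsv[...,1]>150)&(hsv[...,2]>60)).astype(np.uint8)
b=cv2.morphologyEx(b,cv2.MORPH_OPEN,np.ones((3,3)))
n,l,st,ce=cv2.connectedComponentsWithStats(b); i=l[178,253]; print(st[i])
vs,us=np.where(l==i); P=np.array([dep(c,u,v,d[v,u]) for u,v in zip(us,vs) if d[v,u]>0]); zt=np.median(P[:,2]); top=P[abs(P[:,2]-zt)<.004]
A=np.c_[top[:,:2],np.ones(len(top))]; k=np.linalg.lstsq(A,top[:,2],rcond=None)[0]
print('cap top',cv2.minEnclosingCircle((top[:,:2]*1000).astype(np.float32)),zt,'slope',k[:2],s['ft_force'],np.abs(s['dq']).max())
E
```

```text
[ 227  149   54   58 2177]
cap top ((548.510498046875, 282.04937744140625), 25.127233505249023) 0.052192703817496355 slope [-0.00025254 -0.00638222] [ 0.63701935  0.62584977 -0.23810537] 0.0019757610217335103
```

The cap is within about 1 mm of the dish's centre. Its top is at 52 mm, as expected for 6 + 46, and it's level to within 0.01 rad.

```bash
python3 -c "
from rig import ticket
print(ticket.sign_off())"
```

```text
the job is handed in; nothing more can be done
None
```

The cap is off the glaze jar and standing upright in the middle of the 117 mm china dish. I handed the job in at about 28 s. Hand-in gives no verdict, so what follows is my own measurement.

- **Opening:** I gripped the shell and pressed until the cap was solid on the mouth. I turned it about 59° anticlockwise while pressing, with 12–16 N read between moves. That brought its marks to 25.7°, against about 26° for the jar's green marks. It then lifted off with only about 0.6 N of pull.
- **Forces:** The highest reading was 20.7 N vertical (about 22 N with the sideways part) on the jar, and about 8 N on the dish. I read forces only at the end of each move. The first reading while turning was 12 N, a little under the 14–20 N asked for, but the cap did not lock again.
- **Placing:** The cap met the dish floor at the expected height. I pressed it lightly to confirm that, and only then let go.
- **Last checks:**
  - The cap is about 1 mm from the dish's centre and level within 0.01 rad, with its top at 52 mm as expected.
  - The dish moved less than 1 mm between the wrist views before and after placing.
  - The bystanders look unmoved in the last top view, judged by eye.
  - The arm is clear and still.
- **Failed check:** My first fit of the cap's top gave a 90 mm circle because it took in stray pixels. I repeated it on the top face alone, which gave the figures above.

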